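# Tighten a drying-rack foot nut with an adjustable wrench

## Task

Lay the adjustable wrench flat on the sill with its open jaws around the rack foot's nut and let go of it, then roll the wrench's worm with a fingertip until the jaw sits snugly on the nut, before the nut is turned. Then take the wrench by its handle, turn the nut clockwise (seen from above) by one flat, a sixth of a turn, and let go, leaving the wrench lying flat and snug on the nut. Do not disturb the other things on the bench.

Things in the scene. Friction and masses are not known exactly. Their poses are not given: they have to be found in the camera images.
- mouth (a point): Loose steel adjustable wrench, 240 mm long, 0.6 kg, lying flat. This point is in its mouth, 8 mm above its underside, where the nut's centre comes to be when snug. x points from the handle out of the mouth, z up. Fixed jaw's face at y = -15 mm; throat wall at x = -20; jaws reach to x = 19; head and jaws 16 mm thick, y = -31 to 39, the head back to x = -60.
- handle (a point): centre of the wrench's straight handle, half-way up, at x = -110 mm, y = 0 from mouth, same axes. A flat bar 24 mm wide (y), 10 mm thick, free from x = -60 to -190 mm from mouth; its underside is 3 mm above what the wrench lies on. At its end a boss 30 mm across, 16 mm thick. The wrench balances about x = -75 mm from mouth.
- worm_top (a point): top of the wrench's coarsely knurled, grippy worm: a roller 20 mm thick and 18 mm long along the wrench's y, at x = -36, y = 12 mm from mouth, top 20 mm above the wrench's underside, 4 mm proud of the head. A fingertip pressed on it (about 8 to 12 N) and drawn towards the mouth (+x) rolls it by friction and closes the jaw. It resists with about 3.5 N at its rim and stays where it is left.
- worm (a joint): turn of the worm, rad; grows as its top moves towards the mouth (jaw closing). It closes the jaw by 1.5 mm per rad, so 1.5 mm per 10 mm of fingertip travel; it starts between 1.3 and 4 and the jaw meets the nut at about 6.7.
- jaw (a joint): travel of the moving jaw (on the wrench's +y side, closing towards -y), m, from fully open: the opening is 40 mm minus this, its face at y = 25 mm minus this from mouth. It meets the 30 mm nut at 0.010 and starts at 0.002 to 0.006.
- nut_center (a point): centre of a steel hex nut, 30 mm across flats, 16 mm high, half-way up, on an upright stud that stands 12 mm above it. The nut lies on the flat top of the sill. Two flats face its own +y and -y, the others every 60 degrees; z up. It turns about z with some 0.3 N m of friction.
- stud (a point): fixed: the stud's foot at the nut's underside, on the sill's top, 25 mm above the bench. The timber sill is flat from x = -160 to 160, y = -200 to 100 mm in this point's axes, so the wrench's handle lies best towards -y. A post socket 42 mm across, 45 mm high, is at x = 98, y = 50 mm; two bolt heads, 5 mm high, at (-110, 70) and (20, 80).
- nut (a joint): clockwise turn (seen from above) of the nut since the start, rad; starts at 0; one flat is 1.05.
- persimmon: bystander: loose persimmon, 68 mm across, 43 mm high; origin at its underside
- grease_can: bystander: loose grey can, 68 mm across, 90 mm high; origin at its underside
- driver: bystander: loose screwdriver lying on the bench; origin at its underside

How it is judged (in metres and radians):
On the way, in this order (a step that is already met when the one before it is completed fails the run):
1. the wrench lies flat around the nut, its jaw still open, let go (horizontal distance between mouth and nut_center below 0.01 m and z of mouth in the frame of nut_center between -0.005 and 0.005 m and angle between mouth's own z axis and vertical below 0.06 rad and value of joint jaw below 0.008 m and value of joint nut below 0.15 rad and contact force between the fingers and wrench below 0.1 N), for 0.2 s.
2. the jaw is brought snugly onto the nut by a fingertip on the worm, the nut not yet turned (horizontal distance between mouth and nut_center below 0.01 m and z of mouth in the frame of nut_center between -0.005 and 0.005 m and angle between mouth's own z axis and vertical below 0.06 rad and value of joint jaw above 0.0085 m and value of joint nut below 0.2 rad and contact force between the fingers and worm above 0.3 N), for 0.04 s.
At the end, for the whole second after the job is handed in: nut 0.85 to 1.25 rad clockwise of its start; wrench flat (0.06 rad), still, its mouth point within 10 mm of the nut's centre across and 5 mm in height; jaw opening under 32 mm; other things within 30 mm of their starts (horizontal distance between mouth and nut_center below 0.01 m and z of mouth in the frame of nut_center between -0.005 and 0.005 m and angle between mouth's own z axis and vertical below 0.06 rad and value of joint jaw above 0.008 m and value of joint nut between 0.85 and 1.25 rad and linear speed of wrench below 0.02 m/s and distance of each of persimmon, grease_can, driver from where it was at the start of the episode below 0.03 m); the robot touches nothing.
It fails at once if the nut was turned by the wrench with the jaw loose (value of joint nut above 0.25 rad and value of joint jaw below 0.0075 m).
It fails at once if a bystander was disturbed (distance of any of persimmon, grease_can, driver from where it was at the start of the episode above 0.03 m).
It also fails if it takes over 72 s, if anything falls off the work surface, if the arm or the gripper's body presses on something with over 40 N, if the wrist force passes 120 N, or if a joint passes its speed limit or range.

## Robot

A 6-joint arm with a two-finger parallel gripper is mounted at the origin on the work surface. World frame = base frame: x ahead of the robot, y to its left, z up, the work surface at z = 0. Lengths are in mm, angles in rad, forces in N, time in s.
With the tool pointing down it reaches from about 275 to 850 mm from the base axis. Payload 19 kg.
Tool frame: the origin (TCP) lies on the front face of the gripper's body, between the roots of the fingers; the fingertips stand 73 mm ahead of it and the grasp point (between the pads) lies 54 mm ahead of it; z points along the fingers, y is the line along which they close (so a half turn about z gives the same grasp; the last joint's range is limited). The gripper opens to 85 mm and grips with 20 to 120 N. Pads are 22 mm wide; open, the fingers measure 114 mm over their backs; the gripper's body (76 mm by 85 mm) begins 54 mm behind the grasp point. The pads swing forward as they close: fully open they stand 13 mm farther back than shut.
Start: joints at [1.137, 0.15, 1.437, -0, 1.554, -0.134], TCP at [169.822, 549.327, 303.867] pointing down, gripper open.
Joint ranges: [-2.8, 2.8], [-0.68, 2.1], [0.12, 2.68], [-1.39, 4.53], [0.16, 2.79], [-2.81, 2.81]. Speed limits (rad/s): [1.89, 1.89, 2.22, 3.01, 3.01, 3.01].

## Interface

Orientations are given as a unit quaternion [w, x, y, z].
In Python, from plant import robot, vision, sign_off gives the robot as it stands.
- The arm moves only by the tool drive_tool, never from a script. Its arguments are lists of equal length, an entry for each row: "linear": the shift along the world's x, y, z in cm, a list of three; "turn": the turn, a rotation vector about the world's x, y, z in rad, a list of three; "hand": the closure, from 0 (fully open) to 1 (shut). A call has 1 to 5 rows; each row shifts and turns the commanded pose from where the row before left it; what a row does not reach is not made up. A row lasts 1/10 s, in which the tool goes at most 50 mm and 8.59 degrees, less where a joint would pass 70% of its speed; a pose out of reach is approached as far as the arm can. A call with a gripper value outside its range is refused whole. The fingers move at their own pace and stop on an object; "newtons" is the grip in N (left out, the last holds). Time passes only in rows, so rows that do not move let the fingers close. It gives the time, the measured TCP pose, the force, the opening and the grip force at its end, in the units of the state.
- robot.state(): the state, without advancing time (a new reading comes with each control period).
- vision.snapshot(name): name is "scene" or "top"; returns (picture, depth): 400x640x3 uint8, red, green, blue; 400x640 float32, mm along the optical axis (not along the pixel's ray), 0 where there is no reading.
- vision.camera_info(name): a dict with "fx", "fy", "cx", "cy" (pixels), "R" (3x3) and "t" (3): a world point X has camera coordinates R X + t. Camera axes: x right, y down, z forward; pixel columns grow to the right and rows downward; lengths in mm; the calibration is good to about 2 mm. A picture is of the moment at which its call begins. camera_info takes no time and is no camera call.
- sign_off(): hands the job in; it is judged then, once.
The state is a dict: "time": time; "joint_pos": joint angles; "dq": joint speeds; "joint_efforts": joint torques, N m; "ee_pos": TCP position; "tcp_rot": TCP orientation; "wrist_force": force on the tool from outside, world axes, zero at the start; "wrist_torque": the same for the moment, N m; "width": finger opening in mm; "grip_force": force on a finger pad.
Only numpy, scipy, OpenCV 4.12 (cv2) and the standard library are available. Lean on these libraries where they do the work, as an engineer would, in place of code of your own. Each camera call takes 0.05 s, during which the arm holds its last target. There are 200 camera calls.

## Working session

There is one attempt and no reset: what is moved stays moved. The work goes in short steps, Python scripts to look and compute and a tool call to move; the robot and the scene stay as the last step left them, time stands still between calls to the robot, and variables do not carry over. Pictures are saved under pics/ and viewed, at most 10 in all, crops included, and the job is handed in when it is done.

Besides the shell and the picture viewer there is one more tool, called after "Request:" by a JSON object that holds its "name" and its "arguments", one argument or row to a line. drive_tool: Moves the arm, as the interface text tells. Its arguments: {"type":"object","properties":{"linear":{"type":"array"},"turn":{"type":"array"},"hand":{"type":"array"},"newtons":{"type":"number"}},"required":["linear","turn","hand"]}

```bash
mkdir -p pics; cat > h.py <<'E'
from plant import robot, vision, sign_off
import numpy as np, cv2
def snap(n):
    im,d=vision.snapshot(n); c=vision.camera_info(n)
    K=[c[k] for k in("fx","fy","cx","cy")]; R=np.array(c["R"]);t=np.array(c["t"])
    v,u=np.mgrid[:d.shape[0],:d.shape[1]]
    P=np.stack([(u-K[2])/K[0]*d,(v-K[3])/K[1]*d,d],-1)
    W=(P-t)@R
    W[d==0]=np.nan
    return im,d,W,c
def save(n,im): cv2.imwrite("pics/"+n+".png",im[:,:,::-1])
E
python3 - <<'E'
from h import *
for n in("top","scene"):
    im,d,W,c=snap(n); save(n+"0",im); np.savez(n+"0",im=im,W=W)
    print(n,c)
print(robot.state())
E
```

```text
top {'fx': 386.6320612659201, 'fy': 386.6320612659201, 'cx': 319.19929082469724, 'cy': 198.1550600824671, 'R': array([[ 0.00675195, -0.99990333, -0.01215464],
       [-0.99022521, -0.00499222, -0.13938834],
       [ 0.13931419,  0.01297698, -0.9901632 ]]), 't': array([  30.08479277,  565.74356246, 1186.51939641])}
scene {'fx': 454.6499677429197, 'fy': 454.6499677429197, 'cx': 318.0153809575781, 'cy': 195.5822744304304, 'R': array([[ 0.82873827,  0.55949895, -0.01240167],
       [ 0.46609222, -0.7023095 , -0.53807008],
       [-0.30975946,  0.44013895, -0.84280887]]), 't': array([-495.26497288, -226.83113177, 1470.47456115])}
{'time': 0.1, 'joint_pos': array([ 1.13701882e+00,  1.50925664e-01,  1.43794689e+00,  4.26583811e-05,
        1.55377481e+00, -1.34004353e-01]), 'dq': array([-4.55185365e-04, -4.13656072e-04, -7.73985628e-04, -9.01582052e-04,
       -9.62910847e-05, -9.28024385e-04]), 'joint_efforts': array([ 5.09712656e-03, -7.14392853e+01, -5.71788561e+01, -2.25989015e-04,
        7.45821395e-03,  5.14581222e-05]), 'ee_pos': array([169.75401951, 549.23159388, 303.35166356]), 'tcp_rot': array([-1.68180791e-04,  1.49326330e-01,  9.88787828e-01, -5.00273552e-04]), 'wrist_force': array([-0.01056154, -0.16032045,  0.26663301]), 'wrist_torque': array([-0.0154661 , -0.01342875,  0.07685858]), 'grip_force': 0.0, 'width': 85.68742640831162}
```

View pics/top0.png

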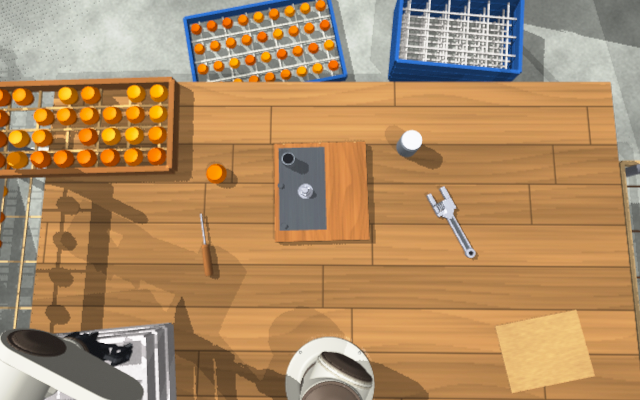

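View pics/scene0.png

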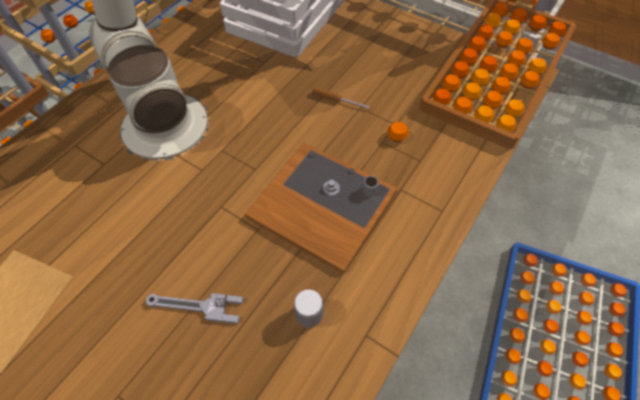

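The top view shows the wrench at about (452,222) with its mouth up-left at (438,195), the nut at (306,191), the socket at (288,158), the can at (410,143), the persimmon at (216,173) and the driver at (207,245). The sill's axes run close to the world's. Now I'll take enlarged crops and metric values.

```bash
python3 - <<'E'
from h import *
z=np.load("top0.npz");im=z["im"];W=z["W"]
a=cv2.resize(im[178:263,420:485],None,fx=6,fy=6,interpolation=cv2.INTER_CUBIC)
b=cv2.resize(im[138:245,270:335],None,fx=5,fy=5,interpolation=cv2.INTER_CUBIC)
o=np.zeros((600,800,3),np.uint8);o[:a.shape[0],:a.shape[1]]=a;o[:b.shape[0],400:400+b.shape[1]]=b
save("crop1",o)
for p in [(306,191),(320,215),(350,190),(288,158),(410,138),(216,173),(207,262),(470,250),(452,222),(480,200)]:
    print(p,W[p[1],p[0]].round(1))
# wrench mask: grey low sat & above
hsv=cv2.cvtColor(im,cv2.COLOR_RGB2HSV);m=np.zeros(im.shape[:2],bool);m[178:263,420:485]=1
g=m&(hsv[...,1]<60)&(hsv[...,2]>90)
P=W[g];P=P[np.isfinite(P).all(1)];print(len(P),P.min(0),P.max(0),np.percentile(P[:,2],[5,25,50,75,95]))
bo=W[178:263,420:485][...,2][hsv[178:263,420:485,1]>90];print('bench',np.nanmedian(bo))
# heights map around nut
print(np.round(W[184:199,298:316,2]).astype(int))
E
```

```text
(306, 191) [586.1  74.9  53.8]
(320, 215) [513.1  30.7  27.5]
(350, 190) [594.4 -65.2  26.3]
(288, 158) [687.5 131.6  72.9]
(410, 138) [ 747.3 -246.7   93.1]
(216, 173) [645.1 364.9  41.5]
(207, 262) [362.8 385.8  24. ]
(470, 250) [ 405.9 -443.1   18.1]
(452, 222) [ 494.1 -390.6   16.7]
(480, 200) [ 5.677e+02 -4.899e+02 -1.000e-01]
853 [ 383.92742137 -459.47010925   -5.57606879] [ 613.56762322 -314.19989048   24.88577696] [ 4.14871139 13.0371079  15.27521379 17.84217567 20.93151216]
bench 0.8664929184171234
[[                  24                   26                   23
                    28                   28                   28
                    31                   25                   28
                    24                   29                   26
                    22                   23                   24
                    29                   24                   26]
 [                  24                   25                   29
                    28                   27                   26
                    28                   40                   27
 
[... 4639 characters left out ...]
       28                   26                   26
                    30                   32                   22
                    27                   29                   24
                    26                   23                   21]
 [                  27                   30                   24
                    21                   22                   30
                    25                   25                   26
                    27                   28                   28
                    27                   25                   26
                    22                   28                   28]]<stdin>:15: RuntimeWarning: invalid value encountered in cast
```

View pics/crop1.png

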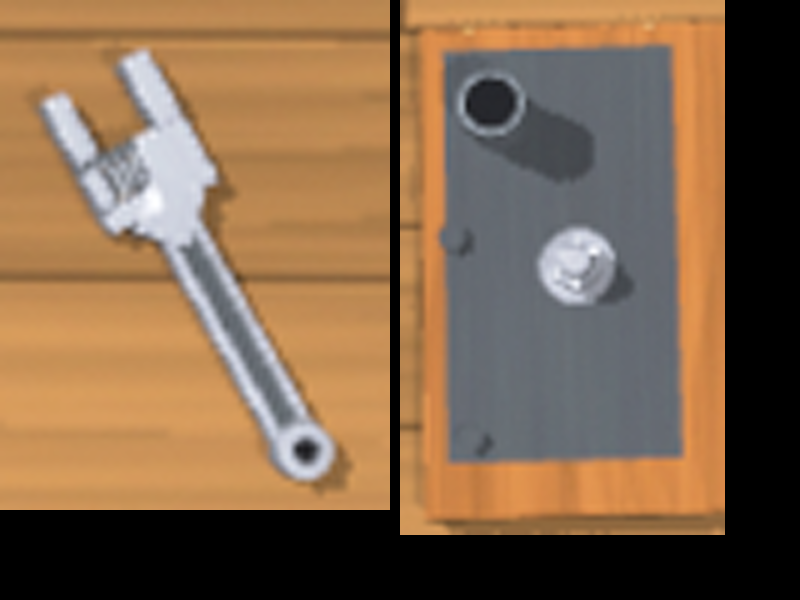

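```bash
cat > fit.py <<'E'
from h import *
from scipy.optimize import minimize
def avg(n,k=6):
    s=[snap(n) for _ in range(k)]
    return np.mean([a[0].astype(float) for a in s],0),s[0][3]
def proj(c,X):
    p=np.asarray(X,float)@np.array(c["R"]).T+c["t"]
    return np.stack([c["fx"]*p[:,0]/p[:,2]+c["cx"],c["fy"]*p[:,1]/p[:,2]+c["cy"]],1)
def hullmask(c,parts,box):
    x0,y0,x1,y1=box;F=8;M=np.zeros(((y1-y0)*F,(x1-x0)*F),np.uint8)
    for X in parts:
        q=(proj(c,X)-[x0,y0]+.5)*F-.5
        cv2.fillConvexPoly(M,cv2.convexHull(np.round(q*16).astype(np.int32)),255,shift=4)
    return cv2.resize(M,(x1-x0,y1-y0),interpolation=cv2.INTER_AREA)/255.
def T(P,x,y,yaw):
    P=np.asarray(P,float);c,s=np.cos(yaw),np.sin(yaw)
    return np.stack([c*P[:,0]-s*P[:,1]+x,s*P[:,0]+c*P[:,1]+y,P[:,2]],1)
def box(x0,x1,y0,y1,z0,z1): return [(x,y,z) for x in(x0,x1) for y in(y0,y1) for z in(z0,z1)]
th=np.linspace(0,2*np.pi,24,endpoint=False)
def wrench(j,zb=0):
    boss=[(-206+15*np.cos(t),15*np.sin(t),z+zb) for t in th for z in(0,16)]
    return [box(-195,-60,-12,12,3+zb,13+zb),boss,box(-60,19,-31,-15,zb,16+zb),box(-20,19,25-j,39-j,zb,16+zb)]
def hexp(zb): return [[(17.32*np.cos(t),17.32*np.sin(t),z+zb) for t in np.arange(6)*np.pi/3 for z in(0,16)]]
def cost(c,S,parts,bx,ign=None):
    M=hullmask(c,parts,bx);s=S[bx[1]:bx[3],bx[0]:bx[2]]
    w=np.ones_like(M) if ign is None else (1-hullmask(c,ign,bx))**4
    A=np.stack([M.ravel(),1-M.ravel()],1);W=np.sqrt(w.ravel())
    r=np.linalg.lstsq(A*W[:,None],s.ravel()*W,rcond=None)
    return r[1][0]/W.sum()
def sat(im): return cv2.cvtColor(im.clip(0,255).astype(np.uint8),cv2.COLOR_RGB2HSV)[...,1].astype(float)
def fitwrench(ims,p0,boxes,zb=0):
    S={n:sat(ims[n][0]) for n in ims}
    def f(p):
        W=[T(q,p[0],p[1],p[2]) for q in wrench(p[3],zb)];ig=[T(box(-64,-20,-34,42,zb,zb+18),*p[:3])]
        return sum(cost(ims[n][1],S[n],W,boxes[n],ig) for n in boxes)
    r=minimize(f,p0,method="Nelder-Mead",options=dict(initial_simplex=[p0]+[list(np.add(p0,np.eye(4)[i]*[12,12,.1,4][i])) for i in range(4)],xatol=1e-3,fatol=1e-3,maxiter=300))
    return r.x,r.fun
E
python3 - <<'E'
from fit import *
ims={n:avg(n) for n in("top","scene")}
import pickle;pickle.dump(ims,open("ims0.pkl","wb"))
p0=[400+206*.87,-443+206*.5,.52,3]
for bs in ({"top":(415,170,490,270)},{"scene":(135,280,255,335)},{"top":(415,170,490,270),"scene":(135,280,255,335)}):
    print([ (x.round(3),f) for x,f in [fitwrench(ims,p0,bs)]])
# nut
G={n:ims[n][0].mean(-1) for n in ims}
c=ims["scene"][1];print(proj(c,[(586,75,33)]),proj(ims["top"][1],[(586,75,33)]))
bx={"top":(296,181,316,201),"scene":(320,176,343,199)}
for sets in (["top"],["scene"],["top","scene"]):
  o=[]
  for a in np.arange(0,60,7.5):
    f=lambda p:sum(cost(ims[n][1],G[n],[T(q,p[0],p[1],np.radians(a)) for q in hexp(25)],bx[n]) for n in sets)
    r=minimize(f,[586,75],method="Nelder-Mead",options=dict(initial_simplex=[[586,75],[590,75],[586,79]]));o.append((a,*r.x.round(1),round(r.fun,2)))
  print(sets,*o)
o=np.zeros((520,800,3))
for i,n in enumerate(bx):
    b=bx[n];a=cv2.resize(ims[n][0][b[1]:b[3],b[0]:b[2]].clip(0,255),(390,390),interpolation=cv2.INTER_NEAREST);o[:390,i*400:i*400+390]=a
save("nut",o)
E
```

```text
[(array([ 5.80787e+02, -3.49260e+02,  4.88000e-01,  1.04150e+01]), np.float64(74.81500607841178))]
[(array([ 5.75693e+02, -3.49702e+02,  4.76000e-01,  5.68600e+00]), np.float64(83.98716929633002))]
[(array([ 5.77375e+02, -3.49879e+02,  4.77000e-01,  6.04200e+00]), np.float64(349.1896414819529))]
[[329.23231951 187.10492861]] [[306.2686416  192.05670276]]
['top'] (np.float64(0.0), np.float64(590.5), np.float64(87.3), np.float64(1084.77)) (np.float64(7.5), np.float64(590.7), np.float64(86.6), np.float64(1083.46)) (np.float64(15.0), np.float64(591.1), np.float64(86.5), np.float64(1088.28)) (np.float64(22.5), np.float64(589.4), np.float64(87.0), np.float64(1086.62)) (np.float64(30.0), np.float64(592.2), np.float64(87.2), np.float64(1084.51)) (np.float64(37.5), np.float64(589.5), np.float64(87.2), np.float64(1085.87)) (np.float64(45.0), np.float64(590.4), np.float64(87.3), np.float64(1084.6)) (np.float64(52.5), np.float64(590.3), np.float64(87.2), np.float64(1081.78))
['scene'] (np.float64(0.0), np.float64(595.4), np.float64(82.8), np.float64(311.39)) (np.float64(7.5), np.float64(595.4), 
[... 540 characters left out ...]
1.7), np.float64(85.7), np.float64(1410.61)) (np.float64(7.5), np.float64(590.8), np.float64(86.2), np.float64(1405.3)) (np.float64(15.0), np.float64(591.0), np.float64(86.4), np.float64(1407.01)) (np.float64(22.5), np.float64(589.8), np.float64(86.9), np.float64(1407.49)) (np.float64(30.0), np.float64(592.1), np.float64(87.0), np.float64(1406.19)) (np.float64(37.5), np.float64(589.1), np.float64(86.9), np.float64(1416.09)) (np.float64(45.0), np.float64(590.8), np.float64(87.4), np.float64(1415.15)) (np.float64(52.5), np.float64(591.5), np.float64(86.2), np.float64(1417.81))[ WARN:0@14.946] global loadsave.cpp:1063 imwrite_ Unsupported depth image for selected encoder is fallbacked to CV_8U.
```

View pics/nut.png

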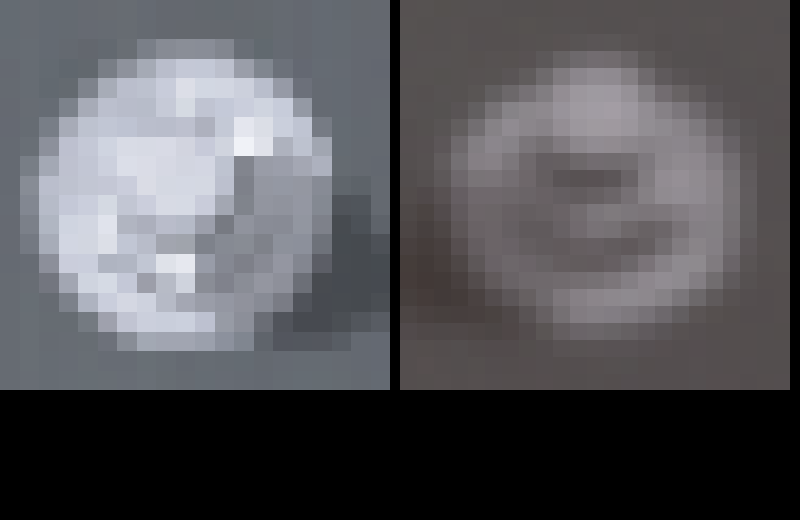

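The nut sits inside a washer-like disc about 46 mm across, in the top view as well as the scene view, so brightness alone doesn't isolate the hexagon. I'll fit it with averaged depth instead.

```bash
python3 - <<'E'
from fit import *
from scipy.optimize import differential_evolution as DE
D={}
for n in("top","scene"):
    s=[snap(n) for _ in range(12)]
    W=np.stack([a[2][...,2] for a in s]);D[n]=(np.nanmedian(W,0),s[0][3])
    b={"top":(296,181,316,201),"scene":(318,174,345,201)}[n]
    print(np.nan_to_num(np.round(D[n][0][b[1]:b[3],b[0]:b[2]])).astype(int).tolist().__repr__().replace("], [","\n").replace(", "," "))
import pickle;pickle.dump(D,open("D.pkl","wb"))
bx={"top":(296,181,316,201),"scene":(318,174,345,201)}
def stud(r): return [(r*np.cos(t),r*np.sin(t),53) for t in th]
for sets in (["top"],["scene"],["top","scene"]):
  o=[]
  for a in np.arange(0,60,5):
    def f(p):
        e=0
        for i,n in enumerate(sets):
            b=bx[n];Z=D[n][0][b[1]:b[3],b[0]:b[2]]
            x,y=p[2*i:2*i+2]
            M=hullmask(D[n][1],[T(q,x,y,np.radians(a)) for q in hexp(25)]+[T(stud(9),x,y,0)],b)
            e+=np.nansum(np.abs(M-np.clip((Z-30)/8,0,1)))
        return e
    r=DE(f,[(575,600),(65,90)]*len(sets),seed=1,maxiter=25,popsize=10,polish=False);o.append((int(a),[float(v) for v in r.x.round(1)],float(round(r.fun,2))))
  print(sets,*o,sep="\n")
E
```

```text
[[25 24 25 26 25 26 28 27 25 28 25 25 25 25 25 24 25 25 27 25
26 26 25 26 26 26 26 27 25 26 27 24 27 26 27 25 26 27 25 25
25 26 25 25 27 27 25 26 24 26 27 26 25 26 26 27 25 25 27 26
25 26 26 25 26 25 23 25 27 27 26 27 25 25 25 26 26 26 26 26
26 27 26 27 25 27 26 27 27 40 27 27 28 27 26 27 24 26 26 26
26 25 26 26 27 27 27 25 42 40 42 27 27 26 26 28 26 27 26 25
25 25 26 26 28 26 42 42 53 53 53 41 41 28 26 27 25 25 25 26
26 24 25 27 26 43 43 56 53 54 55 54 42 42 26 27 25 26 24 26
26 25 27 26 28 41 54 54 53 53 54 53 51 43 28 26 27 26 25 26
26 25 26 26 27 41 54 54 53 54 53 55 52 40 27 28 27 26 26 26
25 25 26 26 27 42 53 52 54 53 53 54 47 43 26 25 26 26 26 25
26 26 27 27 26 42 42 52 53 54 55 52 43 41 26 26 27 26 27 27
24 27 27 27 27 41 41 41 49 51 46 42 42 41 28 28 26 26 26 26
27 26 25 26 27 28 40 40 43 42 42 42 38 29 25 29 27 26 25 25
26 26 25 26 26 28 26 30 43 41 42 31 27 27 25 26 27 26 27 27
24 24 26 24 27 25 25 27 26 31 26 27 28 28 28 25 27 30 28 26
27 26 27 27 25 28 28 27 27 26 26 28 27 26 26 26 25 25 27 26
26 26 25 24 26 26 25 27 26 27 27 26 25 26 26 26 25 26 26 28
26 27 25 25 26 24 
[... 2749 characters left out ...]
.4, 84.5], 24.89)
(25, [587.6, 84.5], 25.39)
(30, [587.6, 84.4], 25.98)
(35, [587.9, 84.4], 25.95)
(40, [587.5, 84.7], 25.41)
(45, [587.1, 84.9], 24.77)
(50, [587.0, 85.0], 23.41)
(55, [587.3, 85.2], 22.21)
['top', 'scene']
(0, [591.2, 78.8, 587.2, 86.1], 32.14)
(5, [590.9, 79.2, 587.4, 85.2], 32.62)
(10, [591.2, 78.8, 587.0, 85.0], 34.3)
(15, [591.0, 79.1, 587.4, 84.7], 36.51)
(20, [591.0, 79.5, 587.3, 84.7], 38.67)
(25, [590.9, 79.1, 587.5, 84.4], 39.71)
(30, [591.2, 79.0, 587.3, 84.6], 40.42)
(35, [591.0, 79.0, 587.7, 84.3], 40.59)
(40, [590.9, 79.2, 588.0, 84.6], 39.95)
(45, [591.2, 78.9, 587.6, 84.7], 38.35)
(50, [591.4, 79.2, 587.1, 84.9], 36.22)
(55, [591.0, 79.3, 586.8, 85.7], 34.04)
```

The depth fit puts the nut's corner direction at about 2.5°, so the wrench's starting yaw should be about 122°, ending at 62°. Moving to above the handle, 76 mm behind the mouth.

Request:
{"name": "drive_tool", "arguments": {
  "linear": [
    [1.37, -3.74, 0],
    [1.37, -3.74, 0],
    [1.37, -3.74, 0],
    [1.37, -3.74, 0],
    [1.37, -3.74, 0]
  ],
  "turn": [
    [0, 0, -0.0944],
    [0, 0, -0.0944],
    [0, 0, -0.0944],
    [0, 0, -0.0944],
    [0, 0, -0.0944]
  ],
  "hand": [0, 0, 0, 0, 0]
}}

```text
time: 2.4
ee_pos: [238.4, 360.9, 303.9]
tcp_rot: [0.0, 0.378, 0.926, 0.0]
wrist_force: [0.7, 0.4, 0.3]
width: 85.3
grip_force: 0.0
```

Request:
{"name": "drive_tool", "arguments": {
  "linear": [
    [1.37, -3.74, 0],
    [1.37, -3.74, 0],
    [1.37, -3.74, 0],
    [1.37, -3.74, 0],
    [1.37, -3.74, 0]
  ],
  "turn": [
    [0, 0, -0.0944],
    [0, 0, -0.0944],
    [0, 0, -0.0944],
    [0, 0, -0.0944],
    [0, 0, -0.0944]
  ],
  "hand": [0, 0, 0, 0, 0]
}}

```text
time: 2.9
ee_pos: [306.8, 173.9, 304.1]
tcp_rot: [0.0, 0.584, 0.812, 0.0]
wrist_force: [-0.3, 0.7, -0.4]
width: 84.8
grip_force: 0.0
```

Request:
{"name": "drive_tool", "arguments": {
  "linear": [
    [1.37, -3.74, 0],
    [1.37, -3.74, 0],
    [1.37, -3.74, 0],
    [1.37, -3.74, 0],
    [1.37, -3.74, 0]
  ],
  "turn": [
    [0, 0, -0.0944],
    [0, 0, -0.0944],
    [0, 0, -0.0944],
    [0, 0, -0.0944],
    [0, 0, -0.0944]
  ],
  "hand": [0, 0, 0, 0, 0]
}}

```text
time: 3.4
ee_pos: [375.5, -13.4, 304.2]
tcp_rot: [0.0, 0.758, 0.652, 0.0]
wrist_force: [0.4, 0.4, 0.3]
width: 85.3
grip_force: 0.0
```

Request:
{"name": "drive_tool", "arguments": {
  "linear": [
    [1.37, -3.74, 0],
    [1.37, -3.74, 0],
    [1.37, -3.74, 0],
    [1.37, -3.74, 0],
    [1.37, -3.74, 0]
  ],
  "turn": [
    [0, 0, -0.0944],
    [0, 0, -0.0944],
    [0, 0, -0.0944],
    [0, 0, -0.0944],
    [0, 0, -0.0944]
  ],
  "hand": [0, 0, 0, 0, 0]
}}

```text
time: 3.9
ee_pos: [444.1, -200.5, 303.9]
tcp_rot: [0.0, 0.889, 0.457, 0.0]
wrist_force: [-0.1, 0.5, -0.1]
width: 85.2
grip_force: 0.0
```

Request:
{"name": "drive_tool", "arguments": {
  "linear": [
    [1.37, -3.74, 0],
    [1.37, -3.74, 0],
    [1.37, -3.74, 0],
    [1.37, -3.74, 0],
    [1.37, -3.74, 0]
  ],
  "turn": [
    [0, 0, -0.0944],
    [0, 0, -0.0944],
    [0, 0, -0.0944],
    [0, 0, -0.0944],
    [0, 0, -0.0944]
  ],
  "hand": [0, 0, 0, 0, 0]
}}

```text
time: 4.4
ee_pos: [512.6, -387.3, 303.7]
tcp_rot: [-0.0, 0.972, 0.237, 0.0]
wrist_force: [0.3, 0.6, -0.1]
width: 85.2
grip_force: 0.0
```

Request:
{"name": "drive_tool", "arguments": {
  "linear": [
    [0, 0, -3],
    [0, 0, -3],
    [0, 0, -3],
    [0, 0, 0],
    [0, 0, 0]
  ],
  "turn": [
    [0, 0, 0],
    [0, 0, 0],
    [0, 0, 0],
    [0, 0, 0],
    [0, 0, 0]
  ],
  "hand": [0.4, 0.4, 0.4, 0.4, 0.4]
}}

```text
time: 4.9
ee_pos: [512.4, -385.7, 214.6]
tcp_rot: [-0.0, 0.971, 0.239, -0.0]
wrist_force: [0.5, -0.7, 0.3]
width: 51.1
grip_force: 0.0
```

Request:
{"name": "drive_tool", "arguments": {
  "linear": [
    [0, 0, -3.4],
    [0, 0, -3.4],
    [0, 0, -3.4],
    [0, 0, -2.4],
    [0, 0, -1.1]
  ],
  "turn": [
    [0, 0, 0],
    [0, 0, 0],
    [0, 0, 0],
    [0, 0, 0],
    [0, 0, 0]
  ],
  "hand": [0.4, 0.4, 0.4, 0.4, 0.4]
}}

```text
time: 5.4
ee_pos: [512.5, -385.8, 76.7]
tcp_rot: [-0.0, 0.971, 0.239, 0.0]
wrist_force: [0.3, 0.2, 0.8]
width: 50.9
grip_force: 0.0
```

Request:
{"name": "drive_tool", "arguments": {
  "linear": [
    [0, 0, 0],
    [0, 0, 0],
    [0, 0, 0],
    [0, 0, 0],
    [0, 0, 0]
  ],
  "turn": [
    [0, 0, 0],
    [0, 0, 0],
    [0, 0, 0],
    [0, 0, 0],
    [0, 0, 0]
  ],
  "hand": [0.4, 0.6, 0.8, 0.9, 0.9],
  "newtons": 60
}}

```text
time: 5.9
ee_pos: [512.9, -386.1, 79.2]
tcp_rot: [0.001, 0.971, 0.239, 0.001]
wrist_force: [-1.3, 1.7, 9.0]
width: 22.1
grip_force: 59.0
```

Request:
{"name": "drive_tool", "arguments": {
  "linear": [
    [0, 0, 1],
    [0, 0, 2],
    [0, 0, 3],
    [0, 0, 3],
    [0, 0, 0]
  ],
  "turn": [
    [0, 0, 0],
    [0, 0, 0],
    [0, 0, 0],
    [0, 0, 0],
    [0, 0, 0]
  ],
  "hand": [0.9, 0.9, 0.9, 0.9, 0.9],
  "newtons": 90
}}

```text
time: 6.4
ee_pos: [513.4, -386.6, 172.1]
tcp_rot: [0.003, 0.971, 0.239, 0.002]
wrist_force: [-0.1, 0.2, -5.8]
width: 20.9
grip_force: 89.0
```

```bash
python3 - <<'E'
from fit import *
ims={n:avg(n,1) for n in("top","scene")}
a=ims["top"][0][165:270,410:495];b=ims["scene"][0][270:345,130:260]
o=np.zeros((420,800,3),np.uint8);a=cv2.resize(a,None,fx=4,fy=4);b=cv2.resize(b,None,fx=3.5,fy=3.5)
o[:a.shape[0],:a.shape[1]]=a;o[:b.shape[0],345:345+b.shape[1]]=b;save("lift",o)
print(robot.state()["wrist_force"],robot.state()["wrist_torque"])
E
```

```text
[-0.11323813  0.06069996 -7.1043256 ] [0.01425564 0.01808829 0.02514282]
```

View pics/lift.png

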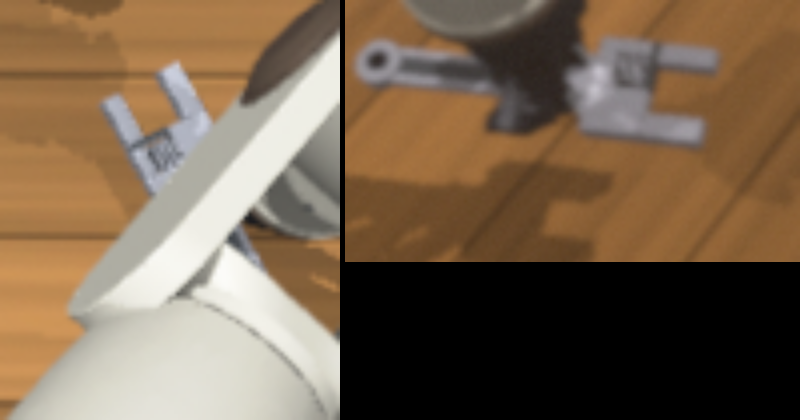

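The wrench hangs level in the grip, with the jaws up-left in the top crop (about (140,120)) and no wrist torque. Next I'll carry it over the nut, rotating to yaw 122°.

Request:
{"name": "drive_tool", "arguments": {
  "linear": [
    [0.8, 2.684, 0],
    [0.8, 2.684, 0],
    [0.8, 2.684, 0],
    [0.8, 2.684, 0],
    [0.8, 2.684, 0]
  ],
  "turn": [
    [0, 0, 0.1104],
    [0, 0, 0.1104],
    [0, 0, 0.1104],
    [0, 0, 0.1104],
    [0, 0, 0.1104]
  ],
  "hand": [0.9, 0.9, 0.9, 0.9, 0.9]
}}

```text
time: 7.0
ee_pos: [551.9, -250.0, 164.9]
tcp_rot: [-0.001, 0.868, 0.496, -0.001]
wrist_force: [0.3, -0.4, -6.7]
width: 20.7
grip_force: 89.2
```

Request:
{"name": "drive_tool", "arguments": {
  "linear": [
    [0.8, 2.684, 0],
    [0.8, 2.684, 0],
    [0.8, 2.684, 0],
    [0.8, 2.684, 0],
    [0.8, 2.684, 0]
  ],
  "turn": [
    [0, 0, 0.1104],
    [0, 0, 0.1104],
    [0, 0, 0.1104],
    [0, 0, 0.1104],
    [0, 0, 0.1104]
  ],
  "hand": [0.9, 0.9, 0.9, 0.9, 0.9]
}}

```text
time: 7.5
ee_pos: [591.9, -115.9, 165.0]
tcp_rot: [-0.001, 0.7, 0.714, -0.001]
wrist_force: [0.2, 0.4, -5.0]
width: 20.9
grip_force: 89.2
```

Request:
{"name": "drive_tool", "arguments": {
  "linear": [
    [0.8, 2.684, 0],
    [0.8, 2.684, 0],
    [0.8, 2.684, 0],
    [0.8, 2.684, 0],
    [0.8, 2.684, 0]
  ],
  "turn": [
    [0, 0, 0.1104],
    [0, 0, 0.1104],
    [0, 0, 0.1104],
    [0, 0, 0.1104],
    [0, 0, 0.1104]
  ],
  "hand": [0.9, 0.9, 0.9, 0.9, 0.9]
}}

```text
time: 8.0
ee_pos: [631.9, 18.1, 164.8]
tcp_rot: [-0.001, 0.479, 0.878, -0.001]
wrist_force: [0.5, 0.4, -5.3]
width: 20.7
grip_force: 89.2
```

Request:
{"name": "drive_tool", "arguments": {
  "linear": [
    [0, 0, 0],
    [0, 0, -1],
    [0, 0, -1],
    [0, 0, 0],
    [0, 0, 0]
  ],
  "turn": [
    [0, 0, 0],
    [0, 0, 0],
    [0, 0, 0],
    [0, 0, 0],
    [0, 0, 0]
  ],
  "hand": [0.9, 0.9, 0.9, 0.9, 0.9]
}}

```text
time: 8.5
ee_pos: [632.0, 16.2, 146.1]
tcp_rot: [-0.001, 0.482, 0.876, -0.0]
wrist_force: [0.8, 0.3, -5.8]
width: 20.5
grip_force: 89.4
```

```bash
python3 - <<'E'
from fit import *
r={n:[snap(n) for _ in range(4)] for n in("top","scene")}
import pickle;pickle.dump(r,open("above.pkl","wb"))
o=np.zeros((420,800,3),np.uint8)
for n,x0,b in(("top",0,(270,150,360,240)),("scene",400,(290,140,380,230))):
    im=r[n][0][0];save("full_"+n,im);a=cv2.resize(im[b[1]:b[3],b[0]:b[2]],(390,390),interpolation=cv2.INTER_CUBIC);o[:390,x0:x0+390]=a
save("above",o)
E
```

```text
(no output)
```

View pics/above.png

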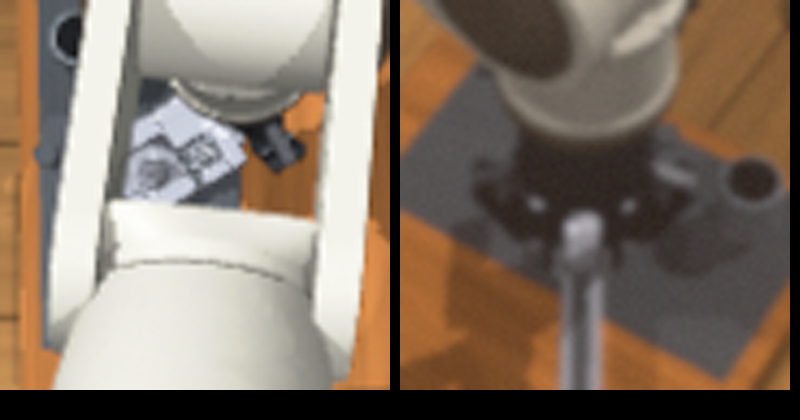

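The top crop shows the nut (155,165) seen between the open jaws, and the scene crop shows the arm hiding the head. I'll use top depth to measure the head in the expected wrench frame.

```bash
python3 - <<'E'
from fit import *
import pickle
r=pickle.load(open("above.pkl","rb"))["top"]
W=np.nanmedian([a[2] for a in r],0)
s=robot.state();q=s["tcp_rot"];tcp=s["ee_pos"];w,x,y,z=q
ty=np.array([2*(x*y-w*z),1-2*(x*x+z*z)]);yaw=np.arctan2(ty[1],ty[0])+np.pi/2
print(tcp.round(1),np.degrees(yaw),s["wrist_force"].round(1))
u=np.array([np.cos(yaw),np.sin(yaw)]);v=np.array([-u[1],u[0]])
m=tcp[:2]+76*u;print("mouth",m)
P=W[150:240,270:360].reshape(-1,3);d=P[:,:2]-m;X=d@u;Y=d@v;Z=P[:,2]
k=(X>-70)&(X<35)&(abs(Y)<50)&np.isfinite(Z)&(Z<110)
h=Z[k&(Z>60)];print(np.percentile(h,[5,25,50,75,95]))
g=[[" "]*50 for _ in range(36)]
for a,b,c in zip(X[k],Y[k],Z[k]):
    i=int((30-a)//3);j=int((48-b)//2.5)
    if 0<=i<36 and 0<=j<50:g[i][j]="#" if c>60 else ("s" if c>46 else("n" if c>36 else "."))
print("cols y=48..-48 step 2.5; rows x=30 down step 3")
for i,l in enumerate(g):print("%4d"%(30-3*i),"".join(l))
n=k&(Z>50)&(Z<57);print("stud",X[n].mean(),Y[n].mean(),P[n].mean(0),n.sum())
E
```

```text
[632.4  16.9 147.1] 122.48386642420377 [ 0.1  0.1 -5.5]
mouth [591.56205952  81.02165426]
[77.35402976 82.68176392 83.87593687 84.87783175 86.42208166]
cols y=48..-48 step 2.5; rows x=30 down step 3
  30                                                   
  27                  .                                
  24                 . .                               
  21                . ....                             
  18           #    ... . ..                           
  15           #     . n ..                            
  12          #  #  . nn n  ..                         
   9         # #   nsnsss nn  ..                       
   6         ####  n ssss s n#. .                      
   3      # ## #   sss s ssnn# .                       
   0      ### ##  ns sssss  n# ..                      
  -3      ### ##   ss sss s n .. ##                    
  -6      ##.## #  nsss s s n#. .# #                   
  -9      ##.# #   ns ss s n n#.# ###                  
 -12      ...###    .n nnn . .#..##       .            
 -15     .#.## #     ..   . .#..####     .             
 -18 
[... 500 characters left out ...]
-45 . .. .. #### ### ## # # # #         ..            
 -48 .. ....## #  ### # #### #            . .          
 -51 . .. .s.# ### ###### #                            
 -54 .. ..#.# ## ### # ##                              
 -57 ... ... ## # #####                                
 -60  . .. .# ##### ##                                 
 -63 .... ...  ######                                  
 -66 .. .. ..  # #                                     
 -69     .   .                                         
 -72                                                   
 -75                                                   
stud -2.598038238717421 1.723611378583426 [591.50342758  77.9044117   52.83945588] 37
```

The fit is good: throat at x≈-21, moving jaw face at y≈20.5 (jaw about 4.5 mm), and the nut at about (-2, 1.7). A small shift, then lowering.

Request:
{"name": "drive_tool", "arguments": {
  "linear": [
    [0.16, -0.07, -0.6],
    [0, 0, -1],
    [0, 0, -1],
    [0, 0, -1],
    [0, 0, -0.3]
  ],
  "turn": [
    [0, 0, 0],
    [0, 0, 0],
    [0, 0, 0],
    [0, 0, 0],
    [0, 0, 0]
  ],
  "hand": [0.9, 0.9, 0.9, 0.9, 0.9]
}}

```text
time: 9.4
ee_pos: [633.3, 16.3, 105.9]
tcp_rot: [-0.001, 0.481, 0.877, -0.001]
wrist_force: [0.0, 0.1, -5.1]
width: 20.5
grip_force: 89.3
```

Request:
{"name": "drive_tool", "arguments": {
  "linear": [
    [0, 0, -0.1],
    [0, 0, -0.1],
    [0, 0, -0.1],
    [0, 0, 0],
    [0, 0, 0]
  ],
  "turn": [
    [0, 0, 0],
    [0, 0, 0],
    [0, 0, 0],
    [0, 0, 0],
    [0, 0, 0]
  ],
  "hand": [0.9, 0.9, 0.9, 0.9, 0.9]
}}

```text
time: 9.9
ee_pos: [634.0, 16.2, 105.1]
tcp_rot: [0.0, 0.481, 0.877, 0.0]
wrist_force: [-0.7, -0.6, -6.5]
width: 20.7
grip_force: 89.4
```

Request:
{"name": "drive_tool", "arguments": {
  "linear": [
    [0, 0, -0.1],
    [0, 0, 0],
    [0, 0, -0.1],
    [0, 0, 0],
    [0, 0, 0]
  ],
  "turn": [
    [0, 0, 0],
    [0, 0, 0],
    [0, 0, 0],
    [0, 0, 0],
    [0, 0, 0]
  ],
  "hand": [0.9, 0.9, 0.9, 0.9, 0.9]
}}

```text
time: 10.4
ee_pos: [634.1, 16.2, 104.3]
tcp_rot: [0.0, 0.481, 0.877, 0.0]
wrist_force: [-9.2, -0.0, 14.2]
width: 20.6
grip_force: 92.0
```

Request:
{"name": "drive_tool", "arguments": {
  "linear": [
    [0, 0, -0.1],
    [0, 0, 0],
    [0, 0, 0]
  ],
  "turn": [
    [0, 0, 0],
    [0, 0, 0],
    [0, 0, 0]
  ],
  "hand": [0.9, 0.9, 0.9]
}}

```text
time: 10.7
ee_pos: [634.1, 16.3, 104.3]
tcp_rot: [0.001, 0.481, 0.877, 0.0]
wrist_force: [-13.5, 0.4, 26.9]
width: 20.5
grip_force: 93.4
```

Request:
{"name": "drive_tool", "arguments": {
  "linear": [
    [0, 0, 0.1],
    [0, 0, 0.08],
    [0, 0, 0],
    [0, 0, 0],
    [0, 0, 0]
  ],
  "turn": [
    [0, 0, 0],
    [0, 0, 0],
    [0, 0, 0],
    [0, 0, 0],
    [0, 0, 0]
  ],
  "hand": [0.9, 0.9, 0.7, 0.5, 0.4],
  "newtons": 30
}}

```text
time: 11.2
ee_pos: [634.1, 16.2, 103.7]
tcp_rot: [0.0, 0.481, 0.877, 0.0]
wrist_force: [-0.0, -0.2, -0.6]
width: 51.3
grip_force: 0.0
```

Request:
{"name": "drive_tool", "arguments": {
  "linear": [
    [0, 0, 0],
    [0, 0, 0.5],
    [0, 0, 2],
    [0, 0, 4],
    [0, 0, 4]
  ],
  "turn": [
    [0, 0, 0],
    [0, 0, 0],
    [0, 0, 0],
    [0, 0, 0],
    [0, 0, 0]
  ],
  "hand": [0.4, 0.4, 0.4, 0.4, 0.4]
}}

```text
time: 11.7
ee_pos: [633.6, 16.2, 209.9]
tcp_rot: [-0.0, 0.481, 0.877, -0.0]
wrist_force: [-0.4, -0.3, -0.0]
width: 51.0
grip_force: 0.0
```

Request:
{"name": "drive_tool", "arguments": {
  "linear": [
    [-0.5, -4.9, 0],
    [-0.5, -4.9, 0],
    [-0.5, -4.9, 0],
    [-0.5, -4.9, 0],
    [-0.5, -4.9, 0]
  ],
  "turn": [
    [0, 0, 0],
    [0, 0, 0],
    [0, 0, 0],
    [0, 0, 0],
    [0, 0, 0]
  ],
  "hand": [0.8, 1, 1, 1, 1]
}}

```text
time: 12.2
ee_pos: [608.4, -230.7, 209.3]
tcp_rot: [0.0, 0.481, 0.877, -0.0]
wrist_force: [0.5, -0.9, -0.9]
width: 0.1
grip_force: 0.0
```

```bash
cat > look.py <<'E'
from fit import *
import sys
def measure(name,view=True,yaw0=2.13):
    r=[snap("top") for _ in range(6)];W=np.nanmedian([a[2] for a in r],0);im=np.mean([a[0] for a in r],0)
    c=r[0][3];np.savez(name,W=W,im=im)
    if view: save(name,cv2.resize(im[140:245,265:385].astype(np.uint8),None,fx=5,fy=5,interpolation=cv2.INTER_CUBIC))
    b=(262,138,392,248);Z=W[b[1]:b[3],b[0]:b[2],2]
    V=np.clip((Z-33)/5,0,1)  # 1 above 38
    V[~np.isfinite(Z)]=0
    # nut from stud top
    return W,im,c,b,V
def fitpose(c,b,V,p0):
    # p: mouth x,y,yaw, jaw mm; nut included as circle r16 at fixed location NUT; ignores head/nut
    NUT=(591,79.3)
    def f(p):
        parts=[T(q,*p[:3]) for q in wrench(p[3],25)]
        ig=[T(box(-64,-20,-34,42,25,45),*p[:3]),T([(19*np.cos(t),19*np.sin(t),z) for t in th for z in(25,53)],*NUT,0),T([(30*np.cos(t),30*np.sin(t),z) for t in th for z in(25,75)],NUT[0]+98,NUT[1]+50,0)]
        M=hullmask(c,parts,b);I=(1-hullmask(c,ig,b))**4
        return (np.abs(M-V)*I).sum()
    S=[list(p0)]+[list(np.add(p0,np.eye(4)[i]*[5,5,.08,3][i])) for i in range(4)]
    best=None
    for k in range(3):
        r=minimize(f,S[0],method="Nelder-Mead",options=dict(initial_simplex=S,maxiter=250));S=[list(r.x)]+[list(np.add(r.x,np.eye(4)[i]*[-4,4,-.05,2][i])) for i in range(4)]
    return r.x,r.fun
E
python3 - <<'E'
from look import *
W,im,c,b,V=measure("placed")
p,f=fitpose(c,b,V,[591.5,80,2.13,4.5]);print(p,np.degrees(p[2]),f)
Z=W[...,2];k=np.zeros(Z.shape,bool);k[183:197,298:314]=1;k&=(Z>50)&(Z<57);print("stud",W[k].mean(0),k.sum())
E
```

```text
[594.43074933  77.72120017   2.14012867   7.20915251] 122.62034065285422 1272.8709516687222
stud [589.99514285  78.39688029  53.38295537] 34
```

View pics/placed.png

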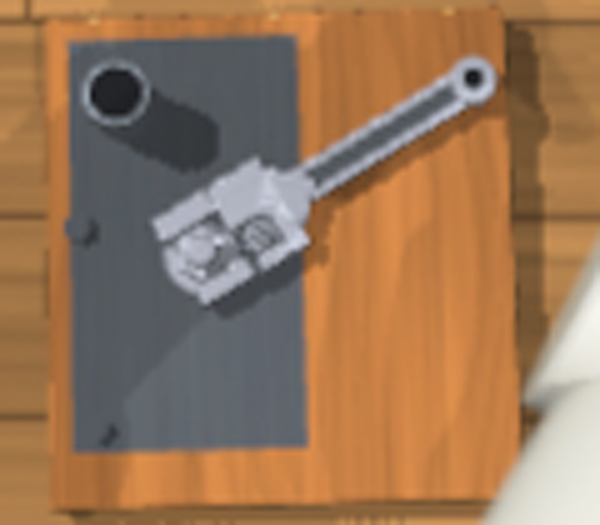

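The picture shows the wrench lying around the nut: mouth and stud at (200,248), worm at (262,235), handle up-right to the boss at (473,78). Yaw is 122.6°. Next, closed fingers go over the worm, starting 8 mm behind its top.

Request:
{"name": "drive_tool", "arguments": {
  "linear": [
    [0, 4.4, 0],
    [0, 4.4, 0],
    [0, 4.4, 0],
    [0, 4.4, 0],
    [0, 4.4, 0]
  ],
  "turn": [
    [0, 0, 0],
    [0, 0, 0],
    [0, 0, 0],
    [0, 0, 0],
    [0, 0, 0]
  ],
  "hand": [1, 1, 1, 1, 1]
}}

```text
time: 13.0
ee_pos: [608.5, -5.5, 209.1]
tcp_rot: [0.0, 0.48, 0.877, 0.0]
wrist_force: [0.8, 0.0, -0.2]
width: 0.4
grip_force: 0.0
```

Request:
{"name": "drive_tool", "arguments": {
  "linear": [
    [0, 4.4, 0],
    [0, 0, -3],
    [0, 0, -3],
    [0, 0, 0],
    [0, 0, 0]
  ],
  "turn": [
    [0, 0, 0],
    [0, 0, 0],
    [0, 0, 0],
    [0, 0, 0],
    [0, 0, 0]
  ],
  "hand": [1, 1, 1, 1, 1]
}}

```text
time: 13.5
ee_pos: [608.9, 36.0, 149.4]
tcp_rot: [-0.0, 0.481, 0.877, -0.0]
wrist_force: [0.6, 0.8, 0.4]
width: -0.1
grip_force: 0.0
```

```bash
python3 - <<'E'
from h import *
z=np.load("placed.npz");print("worm",z["W"][185:190,315:321].reshape(-1,3).round(0).tolist())
print(robot.state()["ee_pos"])
E
```

```text
worm [[608.0, 47.0, 41.0], [607.0, 44.0, 45.0], [607.0, 41.0, 46.0], [607.0, 37.0, 44.0], [608.0, 34.0, 40.0], [608.0, 31.0, 38.0], [604.0, 47.0, 45.0], [604.0, 44.0, 46.0], [604.0, 41.0, 43.0], [604.0, 37.0, 45.0], [604.0, 34.0, 46.0], [605.0, 31.0, 40.0], [601.0, 47.0, 43.0], [601.0, 44.0, 44.0], [601.0, 41.0, 44.0], [600.0, 37.0, 45.0], [601.0, 34.0, 42.0], [601.0, 31.0, 42.0], [598.0, 47.0, 44.0], [598.0, 44.0, 42.0], [597.0, 41.0, 45.0], [597.0, 37.0, 47.0], [597.0, 34.0, 46.0], [599.0, 31.0, 33.0], [595.0, 47.0, 40.0], [594.0, 44.0, 43.0], [594.0, 41.0, 43.0], [595.0, 37.0, 39.0], [597.0, 34.0, 28.0], [595.0, 31.0, 42.0]]
[608.87710191  36.03990482 149.44672465]
```

Request:
{"name": "drive_tool", "arguments": {
  "linear": [
    [-0.15, 0, -1],
    [0, 0, -0.8],
    [0, 0, -0.2],
    [0, 0, -0.2],
    [0, 0, 0]
  ],
  "turn": [
    [0, 0, 0],
    [0, 0, 0],
    [0, 0, 0],
    [0, 0, 0],
    [0, 0, 0]
  ],
  "hand": [1, 1, 1, 1, 1]
}}

```text
time: 14.0
ee_pos: [607.5, 35.1, 126.6]
tcp_rot: [-0.0, 0.481, 0.877, -0.0]
wrist_force: [-0.3, -0.5, -0.7]
width: -0.0
grip_force: 0.0
```

Request:
{"name": "drive_tool", "arguments": {
  "linear": [
    [0, 0, -0.15],
    [0, 0, 0],
    [0, 0, -0.15],
    [0, 0, 0]
  ],
  "turn": [
    [0, 0, 0],
    [0, 0, 0],
    [0, 0, 0],
    [0, 0, 0]
  ],
  "hand": [1, 1, 1, 1]
}}

```text
time: 14.4
ee_pos: [607.4, 35.2, 123.5]
tcp_rot: [-0.0, 0.481, 0.877, -0.0]
wrist_force: [0.5, 0.2, -0.2]
width: -0.1
grip_force: 0.0
```

Request:
{"name": "drive_tool", "arguments": {
  "linear": [
    [0, 0, -0.15],
    [0, 0, -0.1],
    [0, 0, -0.1],
    [0, 0, 0]
  ],
  "turn": [
    [0, 0, 0],
    [0, 0, 0],
    [0, 0, 0],
    [0, 0, 0]
  ],
  "hand": [1, 1, 1, 1]
}}

```text
time: 14.8
ee_pos: [607.4, 35.2, 120.0]
tcp_rot: [-0.0, 0.481, 0.877, -0.0]
wrist_force: [0.2, -0.9, -0.4]
width: -0.3
grip_force: 0.0
```

Request:
{"name": "drive_tool", "arguments": {
  "linear": [
    [0, 0, -0.1],
    [0, 0, 0],
    [0, 0, 0]
  ],
  "turn": [
    [0, 0, 0],
    [0, 0, 0],
    [0, 0, 0]
  ],
  "hand": [1, 1, 1]
}}

```text
time: 15.1
ee_pos: [607.4, 35.2, 119.1]
tcp_rot: [-0.0, 0.481, 0.877, -0.0]
wrist_force: [0.9, 0.9, -0.3]
width: -0.1
grip_force: 0.0
```

Contact is expected near 118. Smaller steps from here.

Request:
{"name": "drive_tool", "arguments": {
  "linear": [
    [0, 0, -0.1],
    [0, 0, 0],
    [0, 0, 0]
  ],
  "turn": [
    [0, 0, 0],
    [0, 0, 0],
    [0, 0, 0]
  ],
  "hand": [1, 1, 1]
}}

```text
time: 15.4
ee_pos: [607.4, 35.2, 118.1]
tcp_rot: [-0.0, 0.481, 0.877, -0.0]
wrist_force: [-1.0, -0.3, 1.0]
width: -0.1
grip_force: 0.0
```

Request:
{"name": "drive_tool", "arguments": {
  "linear": [
    [0, 0, -0.05],
    [0, 0, 0],
    [0, 0, 0]
  ],
  "turn": [
    [0, 0, 0],
    [0, 0, 0],
    [0, 0, 0]
  ],
  "hand": [1, 1, 1]
}}

```text
time: 15.7
ee_pos: [607.4, 35.2, 117.7]
tcp_rot: [-0.0, 0.481, 0.877, -0.0]
wrist_force: [0.8, -0.1, -0.2]
width: 0.1
grip_force: 0.0
```

Request:
{"name": "drive_tool", "arguments": {
  "linear": [
    [0, 0, -0.05],
    [0, 0, 0],
    [0, 0, 0]
  ],
  "turn": [
    [0, 0, 0],
    [0, 0, 0],
    [0, 0, 0]
  ],
  "hand": [1, 1, 1]
}}

```text
time: 16.0
ee_pos: [607.5, 35.2, 117.4]
tcp_rot: [0.0, 0.481, 0.877, 0.0]
wrist_force: [-1.0, -0.2, 4.8]
width: 0.1
grip_force: 2.5
```

Request:
{"name": "drive_tool", "arguments": {
  "linear": [
    [0, 0, -0.05],
    [0, 0, 0],
    [-0.05, 0.08, 0],
    [-0.05, 0.08, 0]
  ],
  "turn": [
    [0, 0, 0],
    [0, 0, 0],
    [0, 0, 0],
    [0, 0, 0]
  ],
  "hand": [1, 1, 1, 1]
}}

```text
time: 16.4
ee_pos: [606.9, 36.2, 117.4]
tcp_rot: [0.001, 0.481, 0.877, -0.0]
wrist_force: [0.1, -6.2, 8.0]
width: -0.1
grip_force: 4.3
```

Request:
{"name": "drive_tool", "arguments": {
  "linear": [
    [-0.1, 0.16, 0],
    [-0.1, 0.16, 0],
    [0, 0, 0]
  ],
  "turn": [
    [0, 0, 0],
    [0, 0, 0],
    [0, 0, 0]
  ],
  "hand": [1, 1, 1]
}}

```text
time: 16.7
ee_pos: [604.8, 39.5, 117.4]
tcp_rot: [0.001, 0.481, 0.877, -0.0]
wrist_force: [-1.6, -5.0, 9.0]
width: -0.0
grip_force: 4.5
```

Request:
{"name": "drive_tool", "arguments": {
  "linear": [
    [-0.1, 0.16, 0],
    [-0.1, 0.16, 0],
    [-0.1, 0.16, 0],
    [-0.1, 0.16, 0],
    [0, 0, 0]
  ],
  "turn": [
    [0, 0, 0],
    [0, 0, 0],
    [0, 0, 0],
    [0, 0, 0],
    [0, 0, 0]
  ],
  "hand": [1, 1, 1, 1, 1]
}}

```text
time: 17.2
ee_pos: [600.7, 45.8, 117.4]
tcp_rot: [0.001, 0.481, 0.877, -0.0]
wrist_force: [-1.1, -7.3, 9.0]
width: 0.4
grip_force: 4.7
```

Request:
{"name": "drive_tool", "arguments": {
  "linear": [
    [-0.1, 0.16, 0],
    [-0.1, 0.16, 0],
    [0, 0, 0],
    [0, 0, 1],
    [0, 0, 1]
  ],
  "turn": [
    [0, 0, 0],
    [0, 0, 0],
    [0, 0, 0],
    [0, 0, 0],
    [0, 0, 0]
  ],
  "hand": [1, 1, 1, 1, 1]
}}

```text
time: 17.7
ee_pos: [598.3, 49.7, 137.1]
tcp_rot: [-0.0, 0.481, 0.877, -0.0]
wrist_force: [0.2, -0.3, -0.1]
width: -0.4
grip_force: 0.0
```

Request:
{"name": "drive_tool", "arguments": {
  "linear": [
    [0.46, -0.72, 0],
    [0.46, -0.72, 0],
    [0, 0, -1],
    [0, 0, -0.8],
    [0, 0, 0]
  ],
  "turn": [
    [0, 0, 0],
    [0, 0, 0],
    [0, 0, 0],
    [0, 0, 0],
    [0, 0, 0]
  ],
  "hand": [1, 1, 1, 1, 1]
}}

```text
time: 18.2
ee_pos: [607.5, 35.0, 117.5]
tcp_rot: [-0.0, 0.481, 0.877, -0.0]
wrist_force: [-0.2, -2.3, 2.3]
width: 0.0
grip_force: 1.0
```

Request:
{"name": "drive_tool", "arguments": {
  "linear": [
    [0, 0, -0.1],
    [0, 0, -0.1],
    [0, 0, 0],
    [-0.05, 0.08, 0],
    [-0.05, 0.08, 0]
  ],
  "turn": [
    [0, 0, 0],
    [0, 0, 0],
    [0, 0, 0],
    [0, 0, 0],
    [0, 0, 0]
  ],
  "hand": [1, 1, 1, 1, 1]
}}

```text
time: 18.7
ee_pos: [607.1, 35.9, 117.1]
tcp_rot: [0.001, 0.481, 0.877, -0.001]
wrist_force: [-0.4, -12.2, 15.5]
width: 0.0
grip_force: 7.8
```

Request:
{"name": "drive_tool", "arguments": {
  "linear": [
    [-0.1, 0.16, 0],
    [-0.1, 0.16, 0],
    [-0.1, 0.16, 0],
    [-0.1, 0.16, 0],
    [0, 0, 0]
  ],
  "turn": [
    [0, 0, 0],
    [0, 0, 0],
    [0, 0, 0],
    [0, 0, 0],
    [0, 0, 0]
  ],
  "hand": [1, 1, 1, 1, 1]
}}

```text
time: 19.2
ee_pos: [602.7, 41.9, 117.2]
tcp_rot: [0.001, 0.481, 0.877, -0.001]
wrist_force: [-6.6, -14.6, 19.3]
width: 0.4
grip_force: 10.1
```

Request:
{"name": "drive_tool", "arguments": {
  "linear": [
    [0, 0, 0.08],
    [0, 0, 0]
  ],
  "turn": [
    [0, 0, 0],
    [0, 0, 0]
  ],
  "hand": [1, 1]
}}

```text
time: 19.4
ee_pos: [602.6, 42.4, 117.4]
tcp_rot: [0.0, 0.481, 0.877, -0.001]
wrist_force: [-2.9, -8.9, 12.6]
width: -0.3
grip_force: 6.4
```

Request:
{"name": "drive_tool", "arguments": {
  "linear": [
    [-0.1, 0.16, 0],
    [-0.1, 0.16, 0],
    [0, 0, 0]
  ],
  "turn": [
    [0, 0, 0],
    [0, 0, 0],
    [0, 0, 0]
  ],
  "hand": [1, 1, 1]
}}

```text
time: 19.7
ee_pos: [600.4, 45.5, 117.3]
tcp_rot: [0.0, 0.481, 0.877, -0.001]
wrist_force: [-4.9, -11.6, 13.5]
width: 0.1
grip_force: 6.7
```

Request:
{"name": "drive_tool", "arguments": {
  "linear": [
    [0, 0, 1],
    [0, 0, 2],
    [0, -4.9, 1],
    [0, -4.9, 1],
    [0, -4.9, 1]
  ],
  "turn": [
    [0, 0, 0],
    [0, 0, 0],
    [0, 0, 0],
    [0, 0, 0],
    [0, 0, 0]
  ],
  "hand": [1, 1, 1, 1, 1]
}}

```text
time: 20.2
ee_pos: [600.2, -101.6, 177.3]
tcp_rot: [-0.0, 0.481, 0.877, 0.0]
wrist_force: [1.0, 0.3, -0.2]
width: -0.2
grip_force: 0.0
```

Request:
{"name": "drive_tool", "arguments": {
  "linear": [
    [0, -4.9, 0],
    [0, -4.9, 0],
    [0, -2.9, 0]
  ],
  "turn": [
    [0, 0, 0],
    [0, 0, 0],
    [0, 0, 0]
  ],
  "hand": [1, 1, 1]
}}

```text
time: 20.5
ee_pos: [600.0, -230.6, 176.7]
tcp_rot: [-0.0, 0.482, 0.876, -0.0]
wrist_force: [0.3, 0.8, -0.1]
width: 0.2
grip_force: 0.0
```

```bash
python3 - <<'E'
from look import *
W,im,c,b,V=measure("strk2",view=False)
im0=np.load("placed.npz")["im"]
bb=(290,160,375,215);o=np.zeros((600,800,3),np.uint8)
for i,a in enumerate((im0,im)):
    o[i*300:i*300+300,:464]=cv2.resize(a[160:215,290:375].clip(0,255).astype(np.uint8),(464,300),interpolation=cv2.INTER_CUBIC)
save("cmp",o[:,:464])
p,f=fitpose(c,(262,138,370,220),V[:82,:108],[593,79,2.14,8]);print(p,np.degrees(p[2]),f)
W0=np.load("placed.npz")["W"];V0=np.nan_to_num(np.clip((W0[138:220,262:370,2]-33)/5,0,1))
p,f=fitpose(c,(262,138,370,220),V0,[593,79,2.14,5]);print(p,np.degrees(p[2]),f)
E
```

```text
[591.36400973  77.34716724   2.16421269  11.56437828] 124.00025321083422 47.017711647142995
[594.54643452  77.64058038   2.13927438   7.10594975] 122.57139328942665 51.965837163603155
```

View pics/cmp.png

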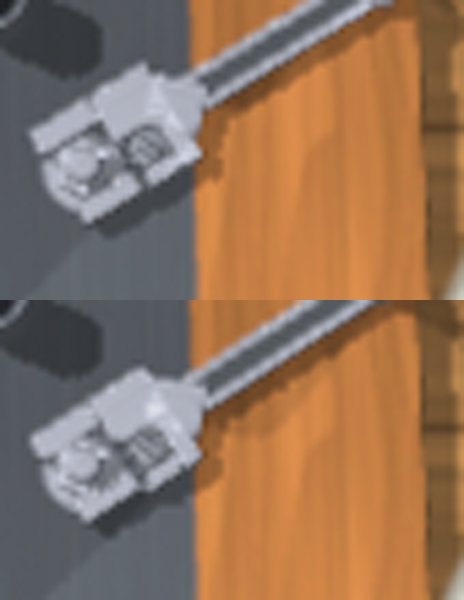

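The lower crop shows the moving jaw now against the nut (about (85,460)). The wrench has shifted about 3 mm so that the nut is centred in y, and the yaw is about 124°. One more light stroke on the worm will make sure it's snug.

Request:
{"name": "drive_tool", "arguments": {
  "linear": [
    [0.3, 4.46, 0],
    [0, 4.46, 0],
    [0, 4.46, 0],
    [0, 4.46, 0],
    [0, 4.46, 0]
  ],
  "turn": [
    [0, 0, 0],
    [0, 0, 0],
    [0, 0, 0],
    [0, 0, 0],
    [0, 0, 0]
  ],
  "hand": [1, 1, 1, 1, 1]
}}

```text
time: 21.3
ee_pos: [603.0, -1.4, 177.6]
tcp_rot: [0.0, 0.48, 0.877, 0.0]
wrist_force: [0.2, 0.2, 0.5]
width: 0.1
grip_force: 0.0
```

Request:
{"name": "drive_tool", "arguments": {
  "linear": [
    [0, 4.46, 0],
    [0, 0, -3],
    [0, 0, -2.2],
    [0, 0, -0.4],
    [0, 0, 0]
  ],
  "turn": [
    [0, 0, 0],
    [0, 0, 0],
    [0, 0, 0],
    [0, 0, 0],
    [0, 0, 0]
  ],
  "hand": [1, 1, 1, 1, 1]
}}

```text
time: 21.8
ee_pos: [603.3, 40.8, 121.4]
tcp_rot: [-0.0, 0.481, 0.877, -0.0]
wrist_force: [0.3, -0.0, 1.7]
width: 0.0
grip_force: 0.0
```

Request:
{"name": "drive_tool", "arguments": {
  "linear": [
    [0, -0.42, -0.2],
    [0, 0, -0.15],
    [0, 0, 0]
  ],
  "turn": [
    [0, 0, 0],
    [0, 0, 0],
    [0, 0, 0]
  ],
  "hand": [1, 1, 1]
}}

```text
time: 22.1
ee_pos: [603.8, 35.5, 118.5]
tcp_rot: [0.0, 0.481, 0.877, 0.0]
wrist_force: [0.2, -0.3, 0.6]
width: 0.0
grip_force: 0.0
```

Request:
{"name": "drive_tool", "arguments": {
  "linear": [
    [0, 0, -0.06],
    [0, 0, 0],
    [0, 0, 0]
  ],
  "turn": [
    [0, 0, 0],
    [0, 0, 0],
    [0, 0, 0]
  ],
  "hand": [1, 1, 1]
}}

```text
time: 22.4
ee_pos: [603.7, 35.8, 117.6]
tcp_rot: [0.0, 0.481, 0.877, -0.0]
wrist_force: [0.4, -1.6, 1.7]
width: 0.3
grip_force: 0.9
```

Request:
{"name": "drive_tool", "arguments": {
  "linear": [
    [0, 0, -0.06],
    [-0.05, 0.08, 0],
    [-0.08, 0.12, 0],
    [-0.08, 0.12, 0],
    [0, 0, 0]
  ],
  "turn": [
    [0, 0, 0],
    [0, 0, 0],
    [0, 0, 0],
    [0, 0, 0],
    [0, 0, 0]
  ],
  "hand": [1, 1, 1, 1, 1]
}}

```text
time: 22.9
ee_pos: [602.1, 38.7, 117.5]
tcp_rot: [0.001, 0.481, 0.877, 0.0]
wrist_force: [2.7, -3.4, 5.4]
width: -0.1
grip_force: 2.8
```

Request:
{"name": "drive_tool", "arguments": {
  "linear": [
    [-0.08, 0.12, 0],
    [-0.08, 0.12, 0],
    [0, 0, 0]
  ],
  "turn": [
    [0, 0, 0],
    [0, 0, 0],
    [0, 0, 0]
  ],
  "hand": [1, 1, 1]
}}

```text
time: 23.2
ee_pos: [600.5, 41.1, 117.5]
tcp_rot: [0.001, 0.481, 0.877, 0.0]
wrist_force: [1.1, -4.1, 5.3]
width: 0.6
grip_force: 2.7
```

Request:
{"name": "drive_tool", "arguments": {
  "linear": [
    [0, 0, -0.05],
    [-0.05, 0.08, 0],
    [-0.08, 0.12, 0],
    [-0.08, 0.12, 0],
    [0, 0, 0]
  ],
  "turn": [
    [0, 0, 0],
    [0, 0, 0],
    [0, 0, 0],
    [0, 0, 0],
    [0, 0, 0]
  ],
  "hand": [1, 1, 1, 1, 1]
}}

```text
time: 23.7
ee_pos: [598.7, 44.0, 117.4]
tcp_rot: [0.002, 0.481, 0.877, 0.0]
wrist_force: [2.7, -7.0, 9.2]
width: 0.3
grip_force: 4.4
```

Request:
{"name": "drive_tool", "arguments": {
  "linear": [
    [-0.08, 0.12, 0],
    [-0.08, 0.12, 0],
    [0, 0, 0]
  ],
  "turn": [
    [0, 0, 0],
    [0, 0, 0],
    [0, 0, 0]
  ],
  "hand": [1, 1, 1]
}}

```text
time: 24.0
ee_pos: [597.2, 46.4, 117.4]
tcp_rot: [0.002, 0.481, 0.877, 0.0]
wrist_force: [4.0, -6.5, 8.1]
width: 0.2
grip_force: 4.1
```

Request:
{"name": "drive_tool", "arguments": {
  "linear": [
    [0, 0, 1],
    [0, 0, 2],
    [0, -4.9, 1],
    [0, -4.9, 1],
    [0, -4.9, 1]
  ],
  "turn": [
    [0, 0, 0],
    [0, 0, 0],
    [0, 0, 0],
    [0, 0, 0],
    [0, 0, 0]
  ],
  "hand": [1, 1, 1, 1, 1]
}}

```text
time: 24.5
ee_pos: [596.0, -101.1, 177.2]
tcp_rot: [0.0, 0.481, 0.877, 0.0]
wrist_force: [0.8, -0.0, -0.3]
width: 0.0
grip_force: 0.0
```

Request:
{"name": "drive_tool", "arguments": {
  "linear": [
    [0, -4.9, 0],
    [0, -4.9, 0],
    [0, -2.9, 0]
  ],
  "turn": [
    [0, 0, 0],
    [0, 0, 0],
    [0, 0, 0]
  ],
  "hand": [0.7, 0.4, 0.4]
}}

```text
time: 24.8
ee_pos: [595.7, -230.1, 176.7]
tcp_rot: [0.0, 0.482, 0.876, -0.0]
wrist_force: [-0.3, 0.7, 1.4]
width: 43.2
grip_force: 0.0
```

```bash
python3 - <<'E'
from look import *
W,im,c,b,V=measure("strk3",view=False)
for j0 in (8,12):
    p,f=fitpose(c,(262,138,370,220),V[:82,:108],[593,79,2.14,j0]);print(p,np.degrees(p[2]),f)
ims=[np.load(n+".npz") ["im"] for n in("placed","strk2","strk3")]
o=np.concatenate([cv2.resize(a[165:215,285:335].clip(0,255).astype(np.uint8),(266,266),interpolation=cv2.INTER_CUBIC) for a in ims],1);save("cmp3",o)
# jaw inner face: depth>38 pts in jaw region, wrench frame about the mouth
for n in("placed","strk2","strk3"):
    Wn=np.load(n+".npz")["W"];u=np.array([np.cos(p[2]),np.sin(p[2])]);v=np.array([-u[1],u[0]])
    d=Wn[150:220,280:340].reshape(-1,3);X=(d[:,:2]-p[:2])@u;Y=(d[:,:2]-p[:2])@v;k=(X>-12)&(X<16)&(Y>17)&(Y<50)&(d[:,2]>37)
    print(n,np.percentile(Y[k],[5,50,90,98]).round(1),k.sum())
print(robot.state()["ee_pos"])
E
```

```text
[591.35921663  77.37095476   2.16427874  11.37112457] 124.00403766192781 51.250627880446174
[591.25111452  77.00791011   2.16629586  11.78438167] 124.11960973576313 51.47969396798234
placed [17.8 24.  29.4 30.1] 38
strk2 [17.6 22.9 28.5 29. ] 37
strk3 [17.7 23.  28.  28.8] 35
[ 596.26870966 -225.94124064  176.37674603]
```

View pics/cmp3.png

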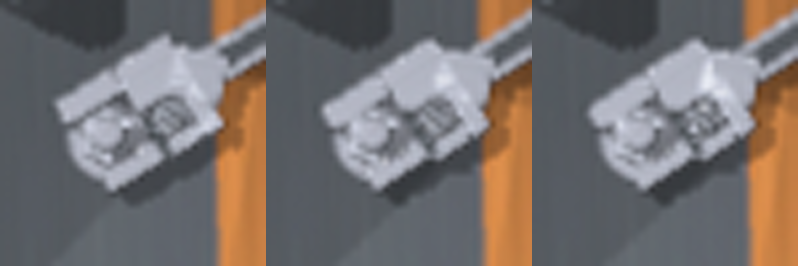

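Strokes 2 and 3 look identical (jaw face against the nut at (640,130), the third panel), so the jaw is snug. Now to take the handle 120 mm from the mouth.

Request:
{"name": "drive_tool", "arguments": {
  "linear": [
    [1.24, 4.08, 0],
    [1.24, 4.08, 0],
    [1.24, 4.08, 0],
    [1.24, 4.08, 0],
    [1.24, 4.08, 0]
  ],
  "turn": [
    [0, 0, 0.028],
    [0, 0, 0],
    [0, 0, 0],
    [0, 0, 0],
    [0, 0, 0]
  ],
  "hand": [0.4, 0.4, 0.4, 0.4, 0.4]
}}

```text
time: 25.6
ee_pos: [658.2, -19.7, 176.7]
tcp_rot: [0.0, 0.468, 0.884, 0.0]
wrist_force: [0.2, -0.6, -0.6]
width: 51.0
grip_force: 0.0
```

Request:
{"name": "drive_tool", "arguments": {
  "linear": [
    [0, 0, -2.5],
    [0, 0, -2.5],
    [0, 0, 0],
    [0, 0, 0]
  ],
  "turn": [
    [0, 0, 0],
    [0, 0, 0],
    [0, 0, 0],
    [0, 0, 0]
  ],
  "hand": [0.4, 0.4, 0.4, 0.4]
}}

```text
time: 26.0
ee_pos: [658.1, -22.1, 126.9]
tcp_rot: [-0.0, 0.468, 0.884, -0.0]
wrist_force: [-0.2, -0.5, 0.1]
width: 51.2
grip_force: 0.0
```

Request:
{"name": "drive_tool", "arguments": {
  "linear": [
    [0, 0, -1],
    [0, 0, -0.8],
    [0, 0, -0.2],
    [0, 0, 0],
    [0, 0, 0]
  ],
  "turn": [
    [0, 0, 0],
    [0, 0, 0],
    [0, 0, 0],
    [0, 0, 0],
    [0, 0, 0]
  ],
  "hand": [0.4, 0.4, 0.4, 0.4, 0.4]
}}

```text
time: 26.5
ee_pos: [658.3, -23.0, 106.5]
tcp_rot: [0.0, 0.469, 0.883, -0.0]
wrist_force: [1.2, 0.2, -0.5]
width: 51.0
grip_force: 0.0
```

Request:
{"name": "drive_tool", "arguments": {
  "linear": [
    [0, 0, 0],
    [0, 0, 0],
    [0, 0, 0],
    [0, 0, 0],
    [0, 0, 0]
  ],
  "turn": [
    [0, 0, 0],
    [0, 0, 0],
    [0, 0, 0],
    [0, 0, 0],
    [0, 0, 0]
  ],
  "hand": [0.5, 0.6, 0.7, 0.8, 0.8],
  "newtons": 30
}}

```text
time: 27.0
ee_pos: [658.4, -22.9, 106.6]
tcp_rot: [0.0, 0.469, 0.883, 0.0]
wrist_force: [1.1, -0.0, 5.0]
width: 22.6
grip_force: 29.7
```

```bash
python3 - <<'E'
import numpy as np
C=np.array([591,78.]);r=np.array([658.4,-22.9])-C
P=[]
for k in range(21):
    a=-.054*k;P.append([np.cos(a)*r[0]-np.sin(a)*r[1],np.sin(a)*r[0]+np.cos(a)*r[1]])
D=np.diff(np.round(np.array(P)/10,2),axis=0)
for i in range(0,20,5):print([[round(float(a),2),round(float(b),2),0] for a,b in D[i:i+5]], (np.array(P[i+5])+C).round(1))
E
```

```text
[[-0.55, -0.35, 0], [-0.58, -0.32, 0], [-0.59, -0.28, 0], [-0.6, -0.26, 0], [-0.62, -0.22, 0]] [629.  -37.2]
[[-0.62, -0.19, 0], [-0.64, -0.16, 0], [-0.64, -0.11, 0], [-0.65, -0.09, 0], [-0.66, -0.05, 0]] [596.9 -43.2]
[[-0.65, -0.01, 0], [-0.66, 0.02, 0], [-0.65, 0.05, 0], [-0.65, 0.09, 0], [-0.64, 0.13, 0]] [564.4 -40.4]
[[-0.64, 0.16, 0], [-0.62, 0.2, 0], [-0.62, 0.23, 0], [-0.6, 0.26, 0], [-0.58, 0.29, 0]] [533.8 -29. ]
```

Request:
{"name": "drive_tool", "arguments": {
  "linear": [
    [-0.55, -0.35, 0],
    [-0.58, -0.32, 0],
    [-0.59, -0.28, 0],
    [-0.6, -0.26, 0],
    [-0.62, -0.22, 0]
  ],
  "turn": [
    [0, 0, -0.054],
    [0, 0, -0.054],
    [0, 0, -0.054],
    [0, 0, -0.054],
    [0, 0, -0.054]
  ],
  "hand": [0.8, 0.8, 0.8, 0.8, 0.8]
}}

```text
time: 27.5
ee_pos: [629.2, -37.1, 106.7]
tcp_rot: [0.001, 0.584, 0.812, 0.001]
wrist_force: [4.4, 3.2, 2.0]
width: 22.9
grip_force: 29.8
```

Request:
{"name": "drive_tool", "arguments": {
  "linear": [
    [0, 0, 0]
  ],
  "turn": [
    [0, 0, 0]
  ],
  "hand": [0.8]
}}

```text
time: 27.6
ee_pos: [628.5, -37.3, 106.6]
tcp_rot: [0.0, 0.584, 0.812, 0.0]
wrist_force: [-3.5, 0.3, 6.1]
width: 22.7
grip_force: 30.3
```

Request:
{"name": "drive_tool", "arguments": {
  "linear": [
    [-0.62, -0.19, 0],
    [-0.64, -0.16, 0],
    [-0.64, -0.11, 0],
    [-0.65, -0.09, 0],
    [-0.66, -0.05, 0]
  ],
  "turn": [
    [0, 0, -0.054],
    [0, 0, -0.054],
    [0, 0, -0.054],
    [0, 0, -0.054],
    [0, 0, -0.054]
  ],
  "hand": [0.8, 0.8, 0.8, 0.8, 0.8]
}}

```text
time: 28.1
ee_pos: [597.2, -43.2, 106.6]
tcp_rot: [0.001, 0.687, 0.726, 0.0]
wrist_force: [5.0, 2.4, 2.9]
width: 22.8
grip_force: 30.1
```

Request:
{"name": "drive_tool", "arguments": {
  "linear": [
    [-0.65, -0.01, 0],
    [-0.66, 0.02, 0],
    [-0.65, 0.05, 0],
    [-0.65, 0.09, 0],
    [-0.64, 0.13, 0]
  ],
  "turn": [
    [0, 0, -0.054],
    [0, 0, -0.054],
    [0, 0, -0.054],
    [0, 0, -0.054],
    [0, 0, -0.054]
  ],
  "hand": [0.8, 0.8, 0.8, 0.8, 0.8]
}}

```text
time: 28.6
ee_pos: [564.6, -40.6, 106.6]
tcp_rot: [0.001, 0.779, 0.627, 0.0]
wrist_force: [4.0, -0.8, 3.0]
width: 22.8
grip_force: 30.1
```

Request:
{"name": "drive_tool", "arguments": {
  "linear": [
    [-0.64, 0.16, 0],
    [-0.62, 0.2, 0],
    [-0.62, 0.23, 0],
    [-0.6, 0.26, 0],
    [-0.58, 0.29, 0]
  ],
  "turn": [
    [0, 0, -0.054],
    [0, 0, -0.054],
    [0, 0, -0.054],
    [0, 0, -0.054],
    [0, 0, -0.054]
  ],
  "hand": [0.8, 0.8, 0.8, 0.8, 0.8]
}}

```text
time: 29.1
ee_pos: [533.9, -29.5, 106.6]
tcp_rot: [0.001, 0.856, 0.517, -0.0]
wrist_force: [1.3, -5.3, 3.5]
width: 22.8
grip_force: 30.2
```

Request:
{"name": "drive_tool", "arguments": {
  "linear": [
    [0, 0, 0],
    [0, 0, 0]
  ],
  "turn": [
    [0, 0, 0],
    [0, 0, 0]
  ],
  "hand": [0.8, 0.8]
}}

```text
time: 29.3
ee_pos: [533.4, -29.2, 106.5]
tcp_rot: [0.0, 0.856, 0.518, -0.001]
wrist_force: [-6.0, -2.7, 9.2]
width: 22.7
grip_force: 30.8
```

Request:
{"name": "drive_tool", "arguments": {
  "linear": [
    [0, 0, 0],
    [0, 0, 0],
    [0, 0, 0],
    [0, 0, 0],
    [0, 0, 0]
  ],
  "turn": [
    [0, 0, 0],
    [0, 0, 0],
    [0, 0, 0],
    [0, 0, 0],
    [0, 0, 0]
  ],
  "hand": [0.7, 0.6, 0.5, 0.4, 0.4]
}}

```text
time: 29.8
ee_pos: [533.6, -29.0, 106.2]
tcp_rot: [-0.0, 0.856, 0.517, -0.0]
wrist_force: [-0.4, -0.2, -0.2]
width: 51.2
grip_force: 0.0
```

Request:
{"name": "drive_tool", "arguments": {
  "linear": [
    [0, 0, 1],
    [0, 0, 3],
    [0, 0, 4],
    [0, -2, 3],
    [0, -4, 0]
  ],
  "turn": [
    [0, 0, 0],
    [0, 0, 0],
    [0, 0, 0],
    [0, 0, 0],
    [0, 0, 0]
  ],
  "hand": [0.4, 0.4, 0.4, 0.4, 0.4]
}}

```text
time: 30.3
ee_pos: [534.9, -88.4, 221.7]
tcp_rot: [0.002, 0.855, 0.518, 0.003]
wrist_force: [1.0, 0.1, -1.2]
width: 51.3
grip_force: 0.0
```

Request:
{"name": "drive_tool", "arguments": {
  "linear": [
    [0, -4.5, 0],
    [0, -4.5, 0],
    [0, -4.5, 0],
    [0, -4.5, 0],
    [0, -4.5, 0]
  ],
  "turn": [
    [0, 0, 0],
    [0, 0, 0],
    [0, 0, 0],
    [0, 0, 0],
    [0, 0, 0]
  ],
  "hand": [0.4, 0.4, 0.4, 0.4, 0.4]
}}

```text
time: 30.8
ee_pos: [533.3, -315.9, 217.2]
tcp_rot: [0.0, 0.856, 0.517, 0.0]
wrist_force: [0.9, -0.3, 0.6]
width: 51.2
grip_force: 0.0
```

```bash
python3 - <<'E'
from look import *
W,im,c,b,V=measure("final")
for j0 in (9,11):
    p,f=fitpose(c,(262,138,370,248),V[:,:108],[591,78,1.08,j0]);print(p,np.degrees(p[2]),f)
Z=W[...,2];k=np.zeros(Z.shape,bool);k[183:197,298:314]=1;k&=(Z>50)&(Z<57);print("stud",W[k].mean(0),k.sum())
for q in [(410,138),(216,173),(207,262)]: print(W[q[1],q[0]].round(0))
E
```

```text
[589.39171505  77.91119181   1.09663747  11.20064298] 62.832698757115615 48.83375561163851
[589.53801432  77.91052695   1.0959117   10.90485514] 62.791115412535085 48.76627471012408
stud [590.02813442  78.40361137  53.19144244] 34
[ 748. -248.   89.]
[645. 365.  43.]
[363. 385.  26.]
```

View pics/final.png

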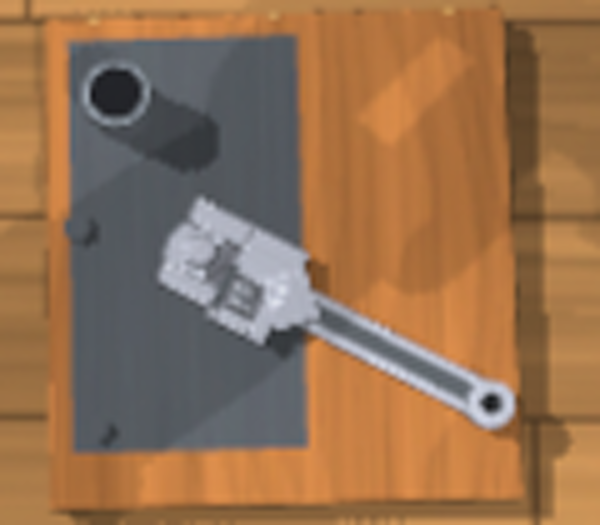

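The wrench lies flat at yaw 62.8° (it was 124°), its mouth within 1–2 mm of the stud at (195,245), and the other things are where they started. Handing in.

```bash
python3 -c "
from plant import sign_off
print(sign_off())"
```

```text
the job is handed in; nothing more can be done
None
```

The job is handed in, with no verdict returned: by the top camera, the nut turned clockwise about 1.05 rad, the wrench lies flat with its jaw snug on the nut (mouth about 1 mm from its centre), the gripper is clear, and the bystanders are where they started.

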